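Feel round a floor box bezel for the release notch and spring the lid

ROBOT

A 6-joint arm with a two-finger parallel gripper is mounted at the origin on the work surface. World frame = base frame: x ahead of the robot, y to its left, z up, the work surface at z = 0. Lengths are in m, angles in rad, forces in N, time in s.
With the tool pointing down it reaches from about 0.3 to 0.775 m from the base axis. Payload 14.6 kg.
Tool frame: the origin (TCP) lies at the very end of the fingers, on their centre line; the grasp point (between the pads) lies 19 mm behind it; z points along the fingers, y is the direction in which the jaws open and shut (so a half turn about z gives the same grasp; the last joint's range is limited). The gripper opens to 94 mm and grips with 3 to 60 N. Pads are 16 mm wide; open, the fingers measure 119 mm over their backs; the gripper's body (75 mm by 177 mm) begins 78 mm behind the grasp point.
Start: joints at [1.227, 0.3, 1.521, -0, 1.321, -0.067], TCP at [0.15, 0.529, 0.205] pointing down, gripper open.
Joint ranges: [-3.03, 3.03], [-0.79, 2.21], [0.23, 2.52], [-1.04, 4.18], [0, 3.07], [-2.55, 2.55]. Speed limits (rad/s): [2.22, 2.22, 2.57, 3.14, 3.14, 3.14].

INTERFACE

Orientations are given as [roll, pitch, yaw] about the fixed x, y, z axes, in that order (R = Rz(yaw) Ry(pitch) Rx(roll)).
In Python, from station import ctrl, vision, ticket gives the robot as it stands.
- The arm moves only by the tool step_arm, never from a script. Its argument "steps" is a list of rows, each an object of numbers: "x", "y", "z": the shift along the tool's x, y, z in m; "ax", "ay", "az": the turn, a rotation vector about the tool's x, y, z in degrees; "claw": the finger opening in m, from 0 to 0.094. A call has 1 to 5 rows; each row shifts and turns the pose as measured when the row begins, along the tool's axes as they then stand; what a row does not reach is not made up. A row lasts 1/12 s, in which the tool goes at most 41.7 mm and 7.16 degrees, less where a joint would pass 70% of its speed; a pose out of reach is approached as far as the arm can. A call with a gripper value outside its range is refused whole. The fingers move at their own pace and stop on an object; "grip_force" is the grip in N (left out, the last holds). Time passes only in rows, so rows that do not move let the fingers close. It gives the time, the measured TCP pose, the force and the opening at its end, in the units of the state.
- ctrl.get_obs(): the state, without advancing time (a new reading comes with each control period).
- vision.camera(name): name is "scene" or "top" or "wrist"; returns (picture, depth): 480x640x3 uint8, red, green, blue; 480x640 float32, m along the optical axis (not along the pixel's ray), 0 where there is no reading.
- vision.camera_params(name): a dict with "fov_y" (degrees; the focal length in pixels is half the picture's height over the tangent of half this angle, whatever the lens; pixels are square), "cx", "cy" (the principal point, pixels), "origin" and "attitude" of the camera in the world; the wrist camera has in their place "mount" (4x4, takes a point from camera to tool coordinates, whose origin is the TCP and whose axes are the flange's). Camera axes: x right, y up, looking along -z (the intrinsics and any distortion apply to the point x, -y, -z); pixel columns grow to the right and rows downward; lengths in m; the calibration is good to about 2 mm. A picture is of the moment at which its call begins: read the wrist's pose just before it. camera_params takes no time and is no camera call.
- ticket.hand_in(): hands the job in, once; it reports no verdict.
The state is a dict: "time_s": time; "qpos": joint angles; "joint_vel": joint speeds; "tau": joint torques, N m; "ee_pos": TCP position; "eef_rot": TCP orientation; "force": force on the tool from outside, world axes, zero at the start; "moment": the same for the moment, N m; "grip_width": finger opening in m.
Only numpy, scipy, OpenCV 4.12 (cv2) and the standard library are available. Lean on these libraries where they do the work, as an engineer would, in place of code of your own. Each camera call takes 0.05 s, during which the arm holds its last target.

TASK

Open the round floor outlet box by touch: with the fingertips, starting above the conduit stub, run along the flat top of the bezel until you drop into the release notch, then press the catch inside the notch fully down so that the lid springs up by itself. Do not pinch or lift anything: leave the lid standing ajar as its spring leaves it, let go of the catch, and leave the tools and other things on the bench where they are.

Things in the scene. Friction and masses are not known exactly. Their poses are not given: they have to be found in the camera images.
- floorbox: Round grey floor outlet box on a square plywood board 290 x 290 x 18 mm, fixed to the bench. Origin: on the box's vertical axis, under the board, at bench height; z up; a conduit stub sticks out along the box's own -x, towards the robot within about 35 degrees. Box body 200 mm across, up to 60 mm above the bench; on it sit the bezel ring (60 to 84 mm) and, inside the ring, the round lid.
- bezel_mid (a point): Centre of the bezel's flat top, 84 mm above the bench; axes of the box. The bezel is a grey ring 216 mm across outside, 136 mm inside, 24 mm thick, its outer edge slightly rounded, clamped tight at an unknown angle. The round lid (133 mm across, dark inlay) lies inside it, flush; the lid's hinge is opposite the release notch.
- start (a point): Point on the bezel's flat top right above the conduit stub (25 mm tube, sticks out 45 mm from the box's side), 92 mm from the box's axis, 84 mm above the bench; axes of the box. Start the sweep here (within 45 mm). The release notch lies 65 to 180 degrees round from here, to either side, different each time: its place is not given.
- catch (a joint): Catch in the notch, travel in m: 0 up, 0.006 fully down; lid unlatches at 0.004. Notch: gap in the bezel 34 degrees wide (54 mm at mid-ring), across all its 40 mm, open upwards and outwards. The catch is the grey key that fills it, top 10 mm below the bezel's top. Spring: moves down from 5 N, 11 N at the bottom, returns. Press 85 to 100 mm from the box's axis, clear of the lid.
- lid (a joint): Lid angle, rad: 0 shut, latched at about 0 to 0.01. Unlatched, its hinge spring lifts it in under a second to about 0.25 and holds it there, its free edge (the notch side) about 33 mm above the bezel.
- tape_mid (a point): Roll of black tape, 52 mm across, 19 mm high, lying on a corner of the board; point at its centre. Leave it.
- outlet_mid (a point): White outlet module, 45 x 45 x 26 mm, on another corner of the board; point at its centre. Leave it.
- driver_grip (a point): Black-handled screwdriver, 190 mm long, lying on the bench to the left of the board; point on its handle. Leave it.
- cutters_mid (a point): Side cutters, 145 mm long, 14 mm high, lying on the bench to the right of the board; point at their middle. Leave them.
- wipes_mid (a point): Pale green carton of wipes, 120 x 115 x 75 mm; point at its centre. Leave it.
- spray_mid (a point): Bottle, 68 mm across, 190 mm high; point half-way up. Leave it.
- meter_mid (a point): Hand-held power meter, 150 x 78 x 30 mm; point at its centre. Leave it.

How it is judged:
On the way, in this order (a step that is already met when the one before it is completed fails the run):
1. fingertip rests on the bezel above the conduit stub (contact force between the fingers and floorbox above 0.3 N and horizontal distance between the grasp point and start below 0.045 m and height (world z) of the grasp point above 0.08 m and value of joint catch below 0.001 m), for 0.1 s.
2. still feeling along the bezel's top, more than 60 mm from the start, the catch not yet pressed (contact force between the fingers and floorbox above 0.3 N and horizontal distance between the grasp point and start above 0.06 m and horizontal distance between the grasp point and floorbox above 0.06 m and height (world z) of the grasp point above 0.08 m and value of joint catch below 0.001 m), for 0.1 s.
3. catch in the notch pressed down by the fingers (value of joint catch above 0.0045 m and contact force between the fingers and floorbox above 2 N), for 0.05 s.
At the end, for the whole second after the job is handed in: The lid stands ajar on its spring (0.15 to 0.4 rad) and at rest, the catch is back up (within 1 mm) (value of joint lid between 0.15 and 0.4 rad and velocity of joint lid below 0.1 rad/s and value of joint catch below 0.001 m); the robot touches nothing.
It fails at once if the lid was lifted further than its spring lifts it (value of joint lid above 0.5 rad).
It fails at once if a bystander was moved by more than 20 mm (distance of any of tape_mid, outlet_mid, driver_grip, cutters_mid, wipes_mid, spray_mid, meter_mid from where it was at the start of the episode above 0.02 m).
It also fails if it takes over 72 s, if anything falls off the work surface, if the arm or the gripper's body presses on something with over 40 N, if the wrist force passes 120 N, or if a joint passes its speed limit or range.

## Working session

There is one attempt and no reset: what is moved stays moved. The work goes in short steps, Python scripts to look and compute and a tool call to move; the robot and the scene stay as the last step left them, time stands still between calls to the robot, and variables do not carry over. Pictures are saved under pics/ and viewed, and the job is handed in when it is done.

Besides the shell and the picture viewer there is one more tool, called by a JSON object that holds its "api" and its "payload", one argument or row to a line. step_arm: Moves the arm, as the interface text tells. Its arguments: {"type":"object","properties":{"steps":{"type":"array"},"grip_force":{"type":"number"}},"required":["steps"]}

```bash
ls; mkdir -p pics; cat > h.py <<'E'
import numpy as np,cv2
from station import ctrl,vision,ticket
from scipy.spatial.transform import Rotation as R
E
python3 - <<'E'
from h import *
o=ctrl.get_obs();print(o)
for n in ["scene","top"]:
    p=vision.camera_params(n);print(p)
    im,d=vision.camera(n);cv2.imwrite(f"pics/{n}0.png",im[:,:,::-1]);np.savez(f"{n}0.npz",im=im,d=d)
print(vision.camera_params("wrist"))
E
```

```text
pics
{'time_s': 0.0, 'qpos': array([ 1.22743094e+00,  3.00481765e-01,  1.52159774e+00, -2.51392663e-05,
        1.32069444e+00, -6.66256666e-02]), 'joint_vel': array([-0.00130153, -0.00024728,  0.00103583,  0.00143461,  0.00111079,
        0.00044817]), 'tau': array([-1.30441786e-04, -5.31802976e+01, -3.52743852e+01,  7.08482321e-02,
        2.43696116e-02, -1.10207927e-04]), 'ee_pos': array([0.15020338, 0.52881263, 0.20487343]), 'eef_rot': array([-3.14041237e+00, -5.43499481e-05,  2.86485913e+00]), 'force': array([ 0.63498661, -0.08617904,  0.41181649]), 'moment': array([-0.03299306, -0.04125088, -0.01062566]), 'grip_width': 0.09365615184133197}
{'fov_y': 53.70869755621256, 'cx': 313.0061487836948, 'cy': 238.2692488790422, 'origin': array([ 1.26965533, -0.38439694,  0.8847803 ]), 'attitude': array([ 0.78379853, -0.00739374,  1.08595795])}
{'fov_y': 55.27460739750864, 'cx': 314.0105280026723, 'cy': 238.10453327370598, 'origin': array([ 0.47267349, -0.00956066,  1.28718288]), 'attitude': array([ 0.09813044,  0.01043648, -1.55238252])}
{'fov_y': 61.32176268337383, 'cx': 314.08520301885864, 'cy': 241.68343409843084, 'mount': array([[ 6.99893891e-04,  9.60933309e-01,  2.76779129e-01,
         8.16771850e-02],
       [ 9.99999747e-01, -6.37301013e-04, -3.16100217e-04,
        -4.39258054e-04],
       [-1.27359608e-04,  2.76779280e-01, -9.60933512e-01,
        -1.79486104e-01],
       [ 0.00000000e+00,  0.00000000e+00,  0.00000000e+00,
         1.00000000e+00]])}
```

View pics/top0.png

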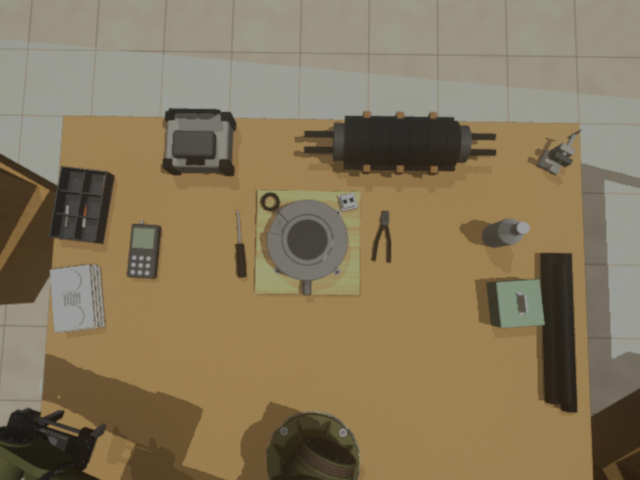

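View pics/scene0.png

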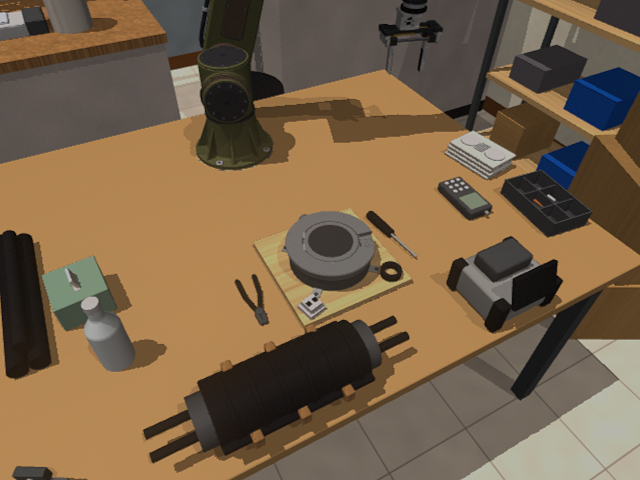

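The top view shows the box at about (307,240), with its stub at about (307,286), the tape at (270,202) and the outlet at (348,201). In the scene view there are slits in the ring near (362,240). Next I'll measure the box and zoom in.

```bash
cat >> h.py <<'E'
def cam(n,d,T=None):
    p=vision.camera_params(n);f=240/np.tan(np.radians(p['fov_y']/2))
    v,u=np.mgrid[0:480,0:640]
    P=np.stack([(u-p['cx'])/f*d,-(v-p['cy'])/f*d,-d],-1)
    if n=="wrist": M=T@p['mount'];return P@M[:3,:3].T+M[:3,3]
    return P@R.from_euler('xyz',p['attitude']).as_matrix().T+p['origin']
def fitc(xy):
    A=np.c_[2*xy,np.ones(len(xy))];s=np.linalg.lstsq(A,(xy**2).sum(1),rcond=None)[0]
    return s[:2],np.sqrt(s[2]+s[:2]@s[:2])
E
python3 - <<'E'
from h import *
for n,(r0,r1,c0,c1) in dict(top=(180,305,245,370),scene=(190,330,245,420)).items():
    z=np.load(n+"0.npz");im,d=z['im'],z['d'];P=cam(n,d);Q=P[r0:r1,c0:c1].reshape(-1,3)
    Q=Q[d[r0:r1,c0:c1].ravel()>0]
    print(n,np.histogram(Q[:,2],bins=np.arange(-.01,.11,.005)))
    m=(Q[:,2]>.077)&(Q[:,2]<.095)
    T=Q[m];c=np.median(T,0);T=T[np.hypot(*(T-c)[:,:2].T)<.13]
    hull=cv2.convexHull(T[:,:2].astype(np.float32))[:,0]
    print(len(T),T[:,2].mean(),fitc(hull.astype(float)), T.min(0),T.max(0))
    b=Q[(Q[:,2]>.012)&(Q[:,2]<.025)];print('board',b.min(0),b.max(0))
    k=cv2.resize(im[r0:r1,c0:c1,::-1],None,fx=4.5,fy=4.2,interpolation=cv2.INTER_CUBIC)
    k=cv2.convertScaleAbs(k,alpha=1.5);cv2.imwrite(f"pics/{n}0z.png",k[:600,:800])
E
```

```text
top (array([ 287, 2921, 1527,   62, 1119, 3317,  663,   96,   93,  108,  137,
         94,   37,    7,    6,   26,  171,  593, 3308,  984,   11,    0,
          0]), array([-0.01 , -0.005,  0.   ,  0.005,  0.01 ,  0.015,  0.02 ,  0.025,
        0.03 ,  0.035,  0.04 ,  0.045,  0.05 ,  0.055,  0.06 ,  0.065,
        0.07 ,  0.075,  0.08 ,  0.085,  0.09 ,  0.095,  0.1  ,  0.105]))
4816 0.08306847723397606 (array([0.58657483, 0.02257616]), np.float64(0.10732219036441996)) [ 0.48020019 -0.08488633  0.07700048] [0.693901   0.12979921 0.09182653]
board [ 0.44159689 -0.12255342  0.01200293] [0.73196683 0.19757909 0.02499639]
scene (array([  81, 7835, 4122,  388,  789, 3724,  599,  283,  233,  272,  268,
        152,   70,   17,   82,  120,  399,  282, 3636,  689,    3,   10,
         27]), array([-0.01 , -0.005,  0.   ,  0.005,  0.01 ,  0.015,  0.02 ,  0.025,
        0.03 ,  0.035,  0.04 ,  0.045,  0.05 ,  0.055,  0.06 ,  0.065,
        0.07 ,  0.075,  0.08 ,  0.085,  0.09 ,  0.095,  0.1  ,  0.105]))
4450 0.08330651478591775 (array([0.59208034, 0.02664022]), np.float64(0.10771386581177025)) [ 0.48490373 -0.08093032  0.077009  ] [0.70051401 0.13353514 0.08889893]
board [ 0.44514898 -0.20211876  0.01200349] [0.73838532 0.2277386  0.02497608]
```

View pics/top0z.png

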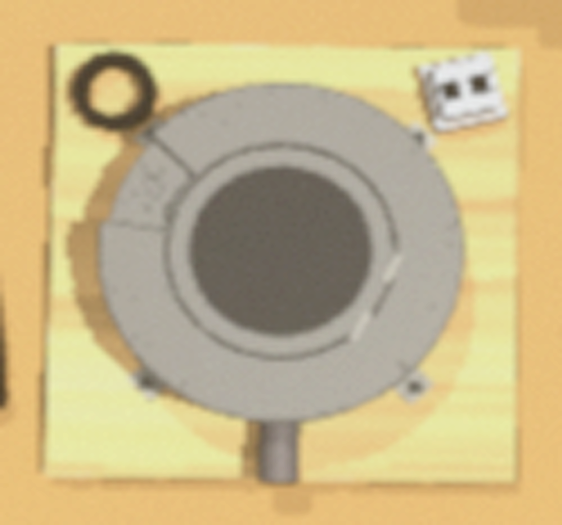

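View pics/scene0z.png

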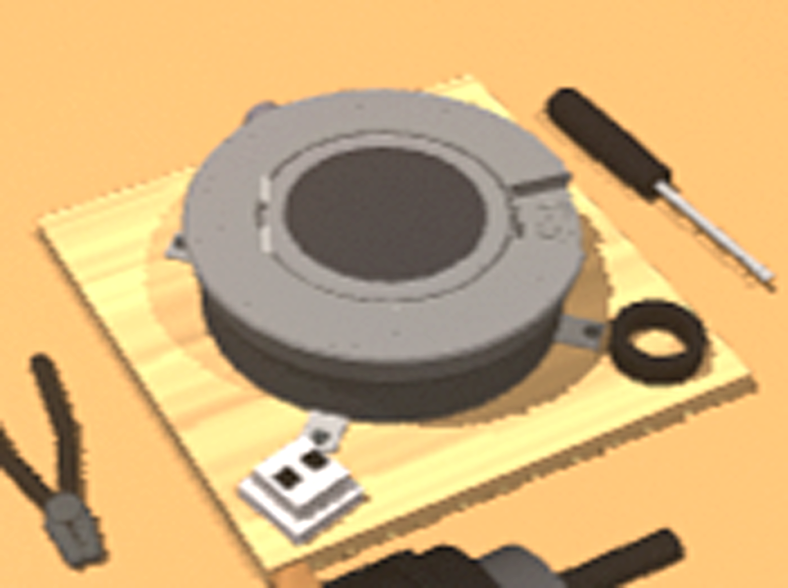

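```bash
python3 - <<'E'
from h import *
def ray(n,u,v,z):
    p=vision.camera_params(n);f=240/np.tan(np.radians(p['fov_y']/2))
    r=R.from_euler('xyz',p['attitude']).apply([(u-p['cx'])/f,-(v-p['cy'])/f,-1]);return p['origin']+r*(z-p['origin'][2])/r[2]
for n,c,off,s,pts in [("top",np.array([.5866,.0226]),(245,180),(4.5,4.2),dict(stub=(278,470,.05),slitA1=(148,135,.084),slitA2=(195,177,.084),slitB1=(110,220,.084),slitB2=(165,229,.084),hinge1=(395,265,.084),hinge2=(358,325,.084),bd1=(55,45,.018),bd2=(518,48,.018),bd3=(515,482,.018),bd4=(43,475,.018))),
  ("scene",np.array([.592,.0266]),(245,190),(4.5,4.2),dict(stub=(260,108,.055),A1=(513,190,.084),A2=(570,175,.084),inscr=(548,220,.074),h1=(265,187,.084),h2=(265,240,.084)))]:
    for k,(a,b,z) in pts.items():
        w=ray(n,off[0]+a/s[0],off[1]+b/s[1],z)[:2];e=w-c;print(n,k,w.round(4),np.hypot(*e).round(4),np.degrees(np.arctan2(e[1],e[0])).round(1))
E
```

```text
top stub [0.4489 0.0223] 0.1377 -179.9
top slitA1 [0.6585 0.1023] 0.1073 48.0
top slitA2 [0.6322 0.074 ] 0.0687 48.4
top slitB1 [0.604  0.1233] 0.1022 80.2
top slitB2 [0.5989 0.0908] 0.0693 79.8
top hinge1 [ 0.5785 -0.0445] 0.0676 -96.9
top hinge2 [ 0.5405 -0.0235] 0.0652 -135.0
top bd1 [0.7286 0.1683] 0.2034 45.7
top bd2 [ 0.7313 -0.121 ] 0.2039 -44.8
top bd3 [ 0.4432 -0.1217] 0.2034 -134.8
top bd4 [0.4424 0.1669] 0.204 135.0
scene stub [0.4554 0.0215] 0.1367 -177.9
scene A1 [0.6079 0.0958] 0.071 77.1
scene A2 [0.6115 0.1296] 0.1048 79.3
scene inscr [0.6289 0.1056] 0.0872 64.9
scene h1 [ 0.5448 -0.0207] 0.0668 -134.9
scene h2 [ 0.5823 -0.0398] 0.0671 -98.3
```

{"api": "step_arm", "payload": {
  "steps": [
    {"x":-0.03,"y":-0.025,"claw":0},
    {"x":-0.03,"y":-0.025},
    {"x":-0.03,"y":-0.025},
    {"x":-0.03,"y":-0.025},
    {"x":-0.03,"y":-0.025}
  ],
  "grip_force": 10
}}

```text
validation failed for argument at $.st...
```

{"api": "step_arm", "payload": {
  "steps": [
    {"x":-0.03,"y":-0.025,"claw":0},
    {"x":-0.03,"y":-0.025},
    {"x":-0.03,"y":-0.025},
    {"x":-0.03,"y":-0.025},
    {"x":-0.03,"y":-0.025}
  ]
}}

```text
validation failed for argument at $.st...
```

{"api": "step_arm", "payload": {
  "steps": [
    {"x":-0.03,"y":-0.025,"z":0.0,"ax":0.0,"ay":0.0,"az":0.0,"claw":0.0}
  ],
  "grip_force": 10
}}

```text
time_s: 0.18
ee_pos: [0.1704, 0.4986, 0.2042]
eef_rot: [-3.14, -0.001, 2.868]
force: [1.1, -1.2, -0.4]
grip_width: 0.0903
```

{"api": "step_arm", "payload": {
  "steps": [
    {"x":-0.03,"y":-0.025,"z":0.0,"ax":0.0,"ay":0.0,"az":0.0,"claw":0.0},
    {"x":-0.03,"y":-0.025,"z":0.0,"ax":0.0,"ay":0.0,"az":0.0,"claw":0.0},
    {"x":-0.03,"y":-0.025,"z":0.0,"ax":0.0,"ay":0.0,"az":0.0,"claw":0.0},
    {"x":-0.03,"y":-0.025,"z":0.0,"ax":0.0,"ay":0.0,"az":0.0,"claw":0.0},
    {"x":-0.03,"y":-0.025,"z":0.0,"ax":0.0,"ay":0.0,"az":0.0,"claw":0.0}
  ]
}}

```text
time_s: 0.6
ee_pos: [0.2825, 0.3312, 0.202]
eef_rot: [-3.136, -0.002, 2.874]
force: [1.4, 1.1, 0.7]
grip_width: 0.0571
```

{"api": "step_arm", "payload": {
  "steps": [
    {"x":-0.03,"y":-0.025,"z":0.0,"ax":0.0,"ay":0.0,"az":0.0,"claw":0.0},
    {"x":-0.03,"y":-0.025,"z":0.0,"ax":0.0,"ay":0.0,"az":0.0,"claw":0.0},
    {"x":-0.03,"y":-0.025,"z":0.0,"ax":0.0,"ay":0.0,"az":0.0,"claw":0.0},
    {"x":-0.03,"y":-0.025,"z":0.0,"ax":0.0,"ay":0.0,"az":0.0,"claw":0.0},
    {"x":-0.03,"y":-0.025,"z":0.0,"ax":0.0,"ay":0.0,"az":0.0,"claw":0.0}
  ]
}}

```text
time_s: 1.02
ee_pos: [0.3967, 0.1618, 0.2022]
eef_rot: [-3.136, -0.002, 2.876]
force: [1.2, 0.9, -0.3]
grip_width: 0.0242
```

{"api": "step_arm", "payload": {
  "steps": [
    {"x":-0.032,"y":-0.025,"z":0.0,"ax":0.0,"ay":0.0,"az":0.0,"claw":0.0},
    {"x":-0.032,"y":-0.025,"z":0.0,"ax":0.0,"ay":0.0,"az":0.0,"claw":0.0},
    {"x":-0.032,"y":-0.025,"z":0.0,"ax":0.0,"ay":0.0,"az":0.0,"claw":0.0},
    {"x":-0.025,"y":-0.02,"z":0.0,"ax":0.0,"ay":0.0,"az":0.0,"claw":0.0},
    {"x":0.0,"y":0.0,"z":0.0,"ax":0.0,"ay":0.0,"az":0.0,"claw":0.0}
  ]
}}

```text
time_s: 1.43
ee_pos: [0.4917, 0.0278, 0.2017]
eef_rot: [-3.136, -0.002, 2.871]
force: [0.7, -0.4, -0.2]
grip_width: 0.0007
```

```bash
cat > w.py <<'E'
from h import *
import sys
o=ctrl.get_obs();print(o['ee_pos'],o['eef_rot'],o['force'],o['grip_width'],o['time_s'])
T=np.eye(4);T[:3,:3]=R.from_euler('xyz',o['eef_rot']).as_matrix();T[:3,3]=o['ee_pos']
im,d=vision.camera("wrist");n=sys.argv[1]
cv2.imwrite(f"pics/{n}.png",im[:,:,::-1]);np.savez(n+".npz",im=im,d=d,T=T)
P=cam("wrist",d,T);Q=P[d>0]
T_=Q[(abs(Q[:,2]-.084)<.005)&(np.hypot(Q[:,0]-.589,Q[:,1]-.0245)<.13)]
print(len(T_),T_.min(0),T_.max(0),np.median(T_[:,2]))
E
python3 w.py w1
```

```text
[0.49173874 0.0277873  0.20166874] [-3.13569595e+00 -2.24508530e-03  2.87065692e+00] [ 0.68987933 -0.36328917 -0.15207371] 0.0006555462412435761 1.4333
23889 [ 0.48037802 -0.08073591  0.0790722 ] [0.68242535 0.13346019 0.08703754] 0.08419367380040282
```

View pics/w1.png

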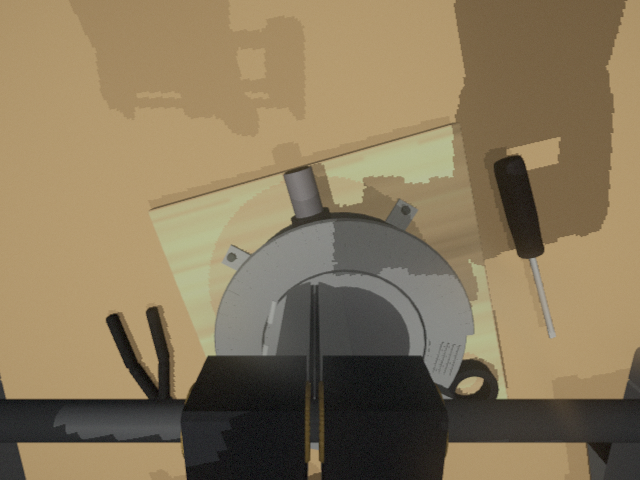

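The wrist view shows the stub at (303,195), the near half of the bezel, and the ribbed notch at about (445,355). I'll fit the ring centre in the robot's frame.

```bash
python3 - <<'E'
from h import *
z=np.load("w1.npz");P=cam("wrist",z['d'],z['T']);m=(abs(P[...,2]-.084)<.004)&(z['d']>0)
v,u=np.nonzero(m);Q=P[m][:,:2];g=(v<350)
Q=Q[g];Q=Q[np.hypot(*(Q-[.589,.0255]).T)<.12]
c=np.array([.589,.0255])
for _ in range(3):
    e=Q-c;a=np.degrees(np.arctan2(e[:,1],e[:,0]));r=np.hypot(*e.T)
    B=[]
    for lo in range(-180,180,3):
        s=(a>=lo)&(a<lo+3)
        if s.sum()>20: i=np.argsort(r*s)[-3];B.append(Q[i])
    B=np.array(B);c2,rr=fitc(B);e=B-c2;k=abs(np.hypot(*e.T)-.107)<.005;c2,rr=fitc(B[k]);c=c2;print(len(B),k.sum(),c,rr)
E
```

```text
62 24 [0.58677658 0.02588094] 0.10673710678211984
64 18 [0.58696519 0.02582746] 0.10684672611105554
64 19 [0.58685158 0.02582511] 0.10683044118110245
```

{"api": "step_arm", "payload": {
  "steps": [
    {"x":-0.004,"y":-0.001,"z":0.035,"ax":0.0,"ay":0.0,"az":0.0,"claw":0.0},
    {"x":0.0,"y":0.0,"z":0.035,"ax":0.0,"ay":0.0,"az":0.0,"claw":0.0},
    {"x":0.0,"y":0.0,"z":0.025,"ax":0.0,"ay":0.0,"az":0.0,"claw":0.0},
    {"x":0.0,"y":0.0,"z":0.008,"ax":0.0,"ay":0.0,"az":0.0,"claw":0.0},
    {"x":0.0,"y":0.0,"z":0.0,"ax":0.0,"ay":0.0,"az":0.0,"claw":0.0}
  ]
}}

```text
time_s: 1.9
ee_pos: [0.4928, 0.0293, 0.0959]
eef_rot: [-3.137, -0.001, 2.871]
force: [-0.2, 0.0, 0.6]
grip_width: 0.0004
```

{"api": "step_arm", "payload": {
  "steps": [
    {"x":-0.004,"y":-0.002,"z":0.004,"ax":0.0,"ay":0.0,"az":0.0,"claw":0.0},
    {"x":0.0,"y":0.0,"z":0.003,"ax":0.0,"ay":0.0,"az":0.0,"claw":0.0},
    {"x":0.0,"y":0.0,"z":0.002,"ax":0.0,"ay":0.0,"az":0.0,"claw":0.0},
    {"x":0.0,"y":0.0,"z":0.002,"ax":0.0,"ay":0.0,"az":0.0,"claw":0.0}
  ]
}}

```text
time_s: 2.23
ee_pos: [0.4978, 0.0275, 0.0883]
eef_rot: [-3.138, 0.003, 2.873]
force: [-0.1, -1.0, -0.3]
grip_width: 0.0008
```

{"api": "step_arm", "payload": {
  "steps": [
    {"x":0.0,"y":0.0,"z":0.002,"ax":0.0,"ay":0.0,"az":0.0,"claw":0.0},
    {"x":0.0,"y":0.0,"z":0.002,"ax":0.0,"ay":0.0,"az":0.0,"claw":0.0},
    {"x":0.0,"y":0.0,"z":0.002,"ax":0.0,"ay":0.0,"az":0.0,"claw":0.0}
  ]
}}

```text
time_s: 2.48
ee_pos: [0.4988, 0.0275, 0.084]
eef_rot: [-3.139, 0.007, 2.873]
force: [-13.2, 0.2, 33.6]
grip_width: 0.0005
```

{"api": "step_arm", "payload": {
  "steps": [
    {"x":0.0,"y":0.0,"z":0.0,"ax":0.0,"ay":0.0,"az":0.0,"claw":0.0},
    {"x":0.0,"y":0.0,"z":0.0,"ax":0.0,"ay":0.0,"az":0.0,"claw":0.0}
  ]
}}

```text
time_s: 2.65
ee_pos: [0.499, 0.0275, 0.0847]
eef_rot: [-3.139, 0.007, 2.873]
force: [0.3, -0.1, 0.3]
grip_width: 0.0007
```

{"api": "step_arm", "payload": {
  "steps": [
    {"x":0.0,"y":0.0,"z":0.001,"ax":0.0,"ay":0.0,"az":0.0,"claw":0.0},
    {"x":0.0,"y":0.0,"z":0.001,"ax":0.0,"ay":0.0,"az":0.0,"claw":0.0},
    {"x":0.0,"y":0.0,"z":0.001,"ax":0.0,"ay":0.0,"az":0.0,"claw":0.0}
  ]
}}

```text
time_s: 2.9
ee_pos: [0.4993, 0.0274, 0.0841]
eef_rot: [-3.14, 0.008, 2.873]
force: [-9.5, 0.2, 19.8]
grip_width: 0.0007
```

```bash
cat > plan.py <<'E'
from h import *
import sys
c=np.array([.588,.0255]);o=ctrl.get_obs();p=o['ee_pos'];e=p[:2]-c
print('r',np.hypot(*e),'ang',np.degrees(np.arctan2(e[1],e[0])),'z',p[2],'F',o['force'])
M=R.from_euler('xyz',o['eef_rot']).as_matrix()
q=p[:2]
a0=np.degrees(np.arctan2(e[1],e[0]));st=float(sys.argv[1]) 
for i in range(1,6):
    a=np.radians(a0-st*i);t=c+.092*np.array([np.cos(a),np.sin(a)])
    d=M.T@np.array([*(t-q),0]);print(d[:2].round(4));q=t
E
python3 plan.py 6
```

```text
r 0.08871761693803819 ang 178.7585581192355 z 0.08412447453703259 F [-9.5370359   0.1647715  19.79574351]
[0.005  0.0086]
[0.0009 0.0096]
[-0.0001  0.0096]
[-0.0011  0.0096]
[-0.0021  0.0094]
```

{"api": "step_arm", "payload": {
  "steps": [
    {"x":0.005,"y":0.009,"z":0.0007,"ax":0.0,"ay":0.0,"az":0.0,"claw":0.0},
    {"x":0.001,"y":0.01,"z":0.0007,"ax":0.0,"ay":0.0,"az":0.0,"claw":0.0},
    {"x":0.0,"y":0.01,"z":0.0007,"ax":0.0,"ay":0.0,"az":0.0,"claw":0.0},
    {"x":-0.001,"y":0.01,"z":0.0007,"ax":0.0,"ay":0.0,"az":0.0,"claw":0.0},
    {"x":-0.002,"y":0.01,"z":0.0007,"ax":0.0,"ay":0.0,"az":0.0,"claw":0.0}
  ]
}}

```text
time_s: 3.32
ee_pos: [0.5117, 0.0735, 0.0842]
eef_rot: [-3.137, 0.016, 2.871]
force: [-2.7, -4.7, 9.3]
grip_width: 0.0005
```

```bash
python3 plan.py 6
```

```text
r 0.09015633128124834 ang 147.84166057646812 z 0.084223277003695 F [-2.69071048 -4.74931788  9.27932599]
[-0.0015  0.0096]
[-0.0042  0.0087]
[-0.0051  0.0082]
[-0.0059  0.0076]
[-0.0066  0.007 ]
```

{"api": "step_arm", "payload": {
  "steps": [
    {"x":-0.001,"y":0.01,"z":0.0007,"ax":0.0,"ay":0.0,"az":0.0,"claw":0.0},
    {"x":-0.004,"y":0.009,"z":0.0007,"ax":0.0,"ay":0.0,"az":0.0,"claw":0.0},
    {"x":-0.005,"y":0.009,"z":0.0007,"ax":0.0,"ay":0.0,"az":0.0,"claw":0.0},
    {"x":-0.006,"y":0.008,"z":0.0007,"ax":0.0,"ay":0.0,"az":0.0,"claw":0.0},
    {"x":-0.007,"y":0.007,"z":0.0007,"ax":0.0,"ay":0.0,"az":0.0,"claw":0.0}
  ]
}}

```text
time_s: 3.73
ee_pos: [0.5469, 0.1089, 0.0842]
eef_rot: [-3.134, 0.019, 2.871]
force: [-6.8, -3.8, 11.0]
grip_width: 0.0008
```

```bash
python3 plan.py 4
```

```text
r 0.09300831849550588 ang 116.21345719860852 z 0.08424686253077526 F [-6.80627839 -3.83474906 11.02432318]
[-0.0056  0.0033]
[-0.0052  0.0037]
[-0.0055  0.0034]
[-0.0057  0.003 ]
[-0.0059  0.0026]
```

{"api": "step_arm", "payload": {
  "steps": [
    {"x":-0.006,"y":0.003,"z":0.0007,"ax":0.0,"ay":0.0,"az":0.0,"claw":0.0},
    {"x":-0.006,"y":0.004,"z":0.0007,"ax":0.0,"ay":0.0,"az":0.0,"claw":0.0},
    {"x":-0.006,"y":0.003,"z":0.0007,"ax":0.0,"ay":0.0,"az":0.0,"claw":0.0},
    {"x":-0.006,"y":0.003,"z":0.0007,"ax":0.0,"ay":0.0,"az":0.0,"claw":0.0}
  ]
}}

```text
time_s: 4.07
ee_pos: [0.5737, 0.1154, 0.0842]
eef_rot: [-3.131, 0.016, 2.872]
force: [-8.0, -2.1, 12.5]
grip_width: 0.0006
```

```bash
python3 plan.py 5
```

```text
r 0.09106619483268079 ang 99.03033994921144 z 0.0842072760180517 F [-7.99508569 -2.05220057 12.45714911]
[-0.0071  0.0039]
[-0.0077  0.0023]
[-0.0079  0.0017]
[-0.008  0.001]
[-0.008   0.0003]
```

{"api": "step_arm", "payload": {
  "steps": [
    {"x":-0.007,"y":0.004,"z":0.0007,"ax":0.0,"ay":0.0,"az":0.0,"claw":0.0},
    {"x":-0.008,"y":0.002,"z":0.0007,"ax":0.0,"ay":0.0,"az":0.0,"claw":0.0},
    {"x":-0.008,"y":0.002,"z":0.0007,"ax":0.0,"ay":0.0,"az":0.0,"claw":0.0},
    {"x":-0.008,"y":0.001,"z":0.0007,"ax":0.0,"ay":0.0,"az":0.0,"claw":0.0},
    {"x":-0.008,"y":0.0,"z":0.0007,"ax":0.0,"ay":0.0,"az":0.0,"claw":0.0}
  ]
}}

```text
time_s: 4.48
ee_pos: [0.6137, 0.1145, 0.0841]
eef_rot: [-3.13, 0.012, 2.873]
force: [-1.3, 0.4, 0.9]
grip_width: 0.0002
```

```bash
python3 plan.py 4
```

```text
r 0.0926684697002334 ang 73.8880990811505 z 0.08406787963408732 F [-1.25185232  0.39316787  0.94352874]
[-0.0064 -0.001 ]
[-0.0064 -0.0008]
[-0.0063 -0.0012]
[-0.0062 -0.0016]
[-0.0061 -0.0021]
```

The force dropped to about 1 N at 74°, so the fingertips have just passed the edge into the notch. I'll move on to about 65° and sink onto the catch.

{"api": "step_arm", "payload": {
  "steps": [
    {"x":-0.007,"y":-0.001,"z":0.001,"ax":0.0,"ay":0.0,"az":0.0,"claw":0.0},
    {"x":-0.006,"y":-0.001,"z":0.001,"ax":0.0,"ay":0.0,"az":0.0,"claw":0.0},
    {"x":-0.002,"y":0.0,"z":0.002,"ax":0.0,"ay":0.0,"az":0.0,"claw":0.0},
    {"x":0.0,"y":0.0,"z":0.002,"ax":0.0,"ay":0.0,"az":0.0,"claw":0.0}
  ]
}}

```text
time_s: 4.82
ee_pos: [0.6295, 0.1076, 0.0772]
eef_rot: [-3.13, 0.013, 2.873]
force: [0.0, -0.1, 0.7]
grip_width: 0.0005
```

```bash
python3 plan.py 4
```

```text
r 0.0920158750016209 ang 63.18269955456411 z 0.07716767414118761 F [ 0.03512534 -0.12243855  0.6913083 ]
[-0.0062 -0.0015]
[-0.0061 -0.0019]
[-0.006  -0.0023]
[-0.0058 -0.0028]
[-0.0056 -0.0032]
```

The tip is inside the notch at r = 92 mm and z = 0.077, with no contact, which fits the expected notch. Now I'll press straight down.

{"api": "step_arm", "payload": {
  "steps": [
    {"x":0.0,"y":0.0,"z":0.002,"ax":0.0,"ay":0.0,"az":0.0,"claw":0.0},
    {"x":0.0,"y":0.0,"z":0.002,"ax":0.0,"ay":0.0,"az":0.0,"claw":0.0},
    {"x":0.0,"y":0.0,"z":0.002,"ax":0.0,"ay":0.0,"az":0.0,"claw":0.0}
  ]
}}

```text
time_s: 5.07
ee_pos: [0.6295, 0.1075, 0.0711]
eef_rot: [-3.13, 0.013, 2.873]
force: [-3.6, -0.8, 10.3]
grip_width: 0.0005
```

{"api": "step_arm", "payload": {
  "steps": [
    {"x":0.0,"y":0.0,"z":0.002,"ax":0.0,"ay":0.0,"az":0.0,"claw":0.0},
    {"x":0.0,"y":0.0,"z":0.002,"ax":0.0,"ay":0.0,"az":0.0,"claw":0.0}
  ]
}}

```text
time_s: 5.23
ee_pos: [0.6295, 0.1075, 0.0684]
eef_rot: [-3.131, 0.015, 2.873]
force: [-2.3, -1.1, 10.4]
grip_width: 0.0004
```

{"api": "step_arm", "payload": {
  "steps": [
    {"x":0.0,"y":0.0,"z":0.002,"ax":0.0,"ay":0.0,"az":0.0,"claw":0.0},
    {"x":0.0,"y":0.0,"z":0.0015,"ax":0.0,"ay":0.0,"az":0.0,"claw":0.0},
    {"x":0.0,"y":0.0,"z":0.0015,"ax":0.0,"ay":0.0,"az":0.0,"claw":0.0}
  ]
}}

```text
time_s: 5.48
ee_pos: [0.6298, 0.1074, 0.0678]
eef_rot: [-3.131, 0.018, 2.873]
force: [-7.8, -2.7, 15.9]
grip_width: 0.0005
```

```bash
python3 w.py w2
```

```text
[0.62976104 0.10743597 0.06783423] [-3.13098344  0.01792913  2.87311739] [-7.75077094 -2.68416058 15.91613321] 0.0005030447430345241 5.4833
49162 [ 0.48065015 -0.05324158  0.07900632] [0.69500421 0.13314925 0.08893314] 0.08415009551500102
```

View pics/w2.png

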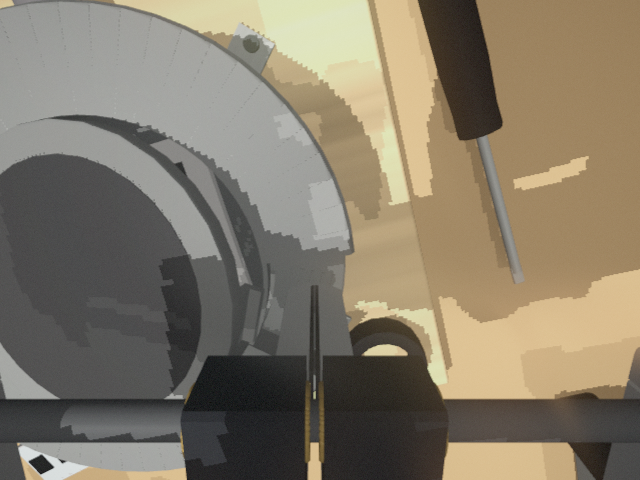

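The lid's free edge, around (235,250), has lifted clear of the ring while the fingers still hold the catch down in the notch. I'll retreat straight up, moving slightly outwards.

{"api": "step_arm", "payload": {
  "steps": [
    {"x":0.0,"y":0.0,"z":-0.005,"ax":0.0,"ay":0.0,"az":0.0,"claw":0.0},
    {"x":0.0,"y":0.002,"z":-0.015,"ax":0.0,"ay":0.0,"az":0.0,"claw":0.0},
    {"x":0.0,"y":0.004,"z":-0.03,"ax":0.0,"ay":0.0,"az":0.0,"claw":0.0},
    {"x":0.0,"y":0.004,"z":-0.035,"ax":0.0,"ay":0.0,"az":0.0,"claw":0.0},
    {"x":0.0,"y":0.0,"z":-0.035,"ax":0.0,"ay":0.0,"az":0.0,"claw":0.0}
  ]
}}

```text
time_s: 5.95
ee_pos: [0.6267, 0.119, 0.1844]
eef_rot: [-3.126, 0.006, 2.873]
force: [0.2, -1.2, 0.3]
grip_width: 0.0006
```

{"api": "step_arm", "payload": {
  "steps": [
    {"x":0.02,"y":0.0,"z":-0.03,"ax":0.0,"ay":0.0,"az":0.0,"claw":0.0},
    {"x":0.035,"y":0.0,"z":0.0,"ax":0.0,"ay":0.0,"az":0.0,"claw":0.0},
    {"x":0.035,"y":0.0,"z":0.0,"ax":0.0,"ay":0.0,"az":0.0,"claw":0.0},
    {"x":0.035,"y":0.0,"z":0.0,"ax":0.0,"ay":0.0,"az":0.0,"claw":0.0},
    {"x":0.03,"y":0.0,"z":0.0,"ax":0.0,"ay":0.0,"az":0.0,"claw":0.0}
  ]
}}

```text
time_s: 6.37
ee_pos: [0.4756, 0.161, 0.2201]
eef_rot: [-3.131, 0.017, 2.87]
force: [0.6, 0.3, 0.1]
grip_width: 0.0006
```

{"api": "step_arm", "payload": {
  "steps": [
    {"x":0.035,"y":0.0,"z":0.0,"ax":0.0,"ay":0.0,"az":0.0,"claw":0.0},
    {"x":0.035,"y":0.0,"z":0.0,"ax":0.0,"ay":0.0,"az":0.0,"claw":0.0},
    {"x":0.02,"y":0.0,"z":0.0,"ax":0.0,"ay":0.0,"az":0.0,"claw":0.0},
    {"x":0.0,"y":0.0,"z":0.0,"ax":0.0,"ay":0.0,"az":0.0,"claw":0.0},
    {"x":0.0,"y":0.0,"z":0.0,"ax":0.0,"ay":0.0,"az":0.0,"claw":0.0}
  ]
}}

```text
time_s: 6.78
ee_pos: [0.3788, 0.1867, 0.218]
eef_rot: [-3.132, 0.019, 2.874]
force: [1.0, -0.1, 0.5]
grip_width: 0.0006
```

```bash
python3 - <<'E'
from h import *
print(ctrl.get_obs()['ee_pos'],ctrl.get_obs()['force'])
for n,(r0,r1,c0,c1) in dict(top=(180,305,245,370),scene=(190,330,245,420)).items():
    im,d=vision.camera(n);P=cam(n,d);Q=P[r0:r1,c0:c1].reshape(-1,3);np.savez(n+"1.npz",im=im,d=d)
    cc={'top':[.5866,.0226],'scene':[.592,.0266]}[n];e=Q[:,:2]-cc;s=np.hypot(*e.T)<.062
    A=np.c_[e[s],np.ones(s.sum())];k=np.linalg.lstsq(A,Q[s,2],rcond=None)[0]
    print(n,'lid tilt',np.arctan(np.hypot(*k[:2])),'dir',np.degrees(np.arctan2(k[1],k[0])),Q[s,2].max())
    r=np.hypot(*e.T);a=np.degrees(np.arctan2(e[:,1],e[:,0]));t=(r>.085)&(r<.1)&(abs(a-64)<11);print('catch z',np.percentile(Q[t,2],[10,50,90]))
    cv2.imwrite(f"pics/{n}1.png",im[:,:,::-1])
    k=cv2.resize(im[r0:r1,c0:c1,::-1],None,fx=4.5,fy=4.2,interpolation=cv2.INTER_CUBIC)
    cv2.imwrite(f"pics/{n}1z.png",cv2.convertScaleAbs(k,alpha=1.5))
E
```

```text
[0.37884314 0.18672658 0.21803279] [ 0.95258667 -0.09216517  0.51357146]
top lid tilt 0.2498253521958926 dir 64.55433207713699 0.11930314687340826
catch z [0.06965081 0.07336409 0.07682998]
scene lid tilt 0.13736644782790888 dir 83.0718239912879 0.11825438720056491
catch z [0.07151389 0.07390707 0.07611623]
```

View pics/scene1.png

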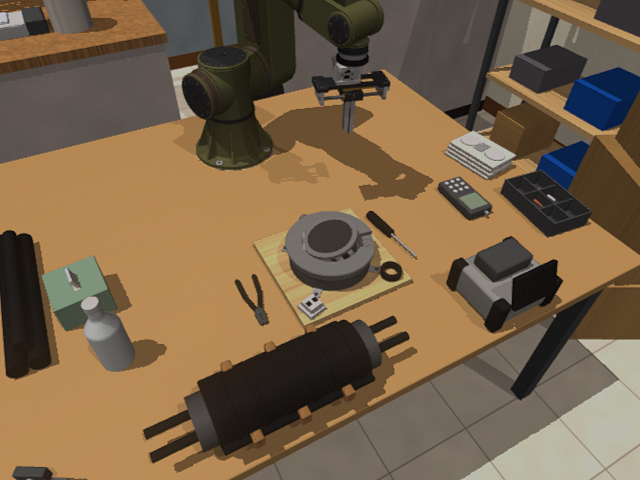

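View pics/top1.png

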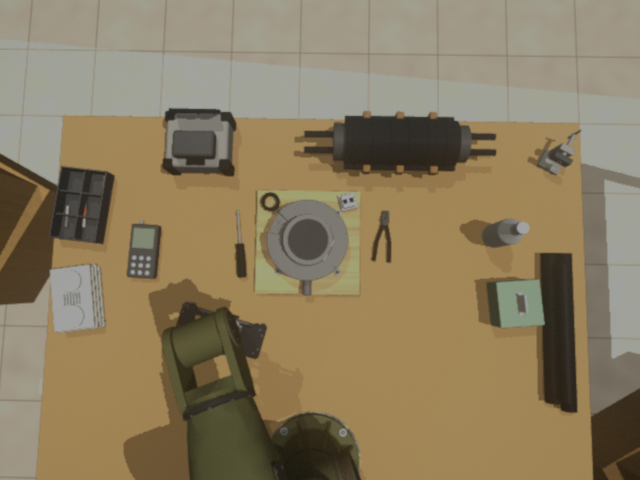

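The lid stands at 0.25 rad, tilted towards 64°. The catch is back up at z of about 0.074, the bystanders are where they were and the robot is clear, so I'm handing in.

```bash
python3 -c "
from h import *
print(ticket.hand_in())"
```

```text
the job is handed in; nothing more can be done
None
```

The lid sprang open and is standing ajar, and I handed the job in at about 7 s of the 72 s; no verdict is reported.

**What I did:** With the fingers closed, I touched the bezel above the conduit stub. I then slid along its flat top in contact, keeping about 92 mm from the box's axis, for roughly 105° round the left side. At about 74° (world angle about the box axis) the force dropped to about 1 N, and I sank into the notch. I pressed the catch to its stop (fingertips at z = 0.068, about 16 N), the lid sprang up, and I backed the arm well clear.

**Last checks:**
- **Lid:** the top camera shows it tilted 0.25 rad, with the raised side at the notch.
- **Catch:** it is back up at z of about 0.0735 to 0.074, to within camera accuracy.
- **Bystanders:** they look unmoved in both camera views; I compared by eye and did not measure.
- **Robot:** the wrist force is about 1 N, the same level as in free air.

**What disagreed:**
- **Lid angle:** the scene camera gave 0.14 rad. I put this down to its oblique view and did not rely on it.
- **Box centre:** the scene and top cameras differed by 4 to 5 mm, so I used a position based mainly on the wrist camera.
- **First touch:** it briefly reached about 34 N, and I eased off straight away.

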